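# Sweep spent coin cells through the gate of the battery box

### The arm

A 6-joint arm with a two-finger parallel gripper is mounted at the origin on a cart in front of the work surface, level with it; the furniture and walls round the work are solid. World frame = base frame: x ahead of the robot, y to its left, z up, the work surface at z = 0. Lengths are in m, angles in rad, forces in N, time in s.
With the tool pointing down it reaches from about 0.3 to 0.875 m from the base axis. Payload 6.4 kg.
Tool frame: the origin (TCP) lies on the centre line of the jaws, within the pads' length; the fingertips stand 25 mm ahead of it and the grasp point (between the pads) lies 6 mm ahead of it (ctrl.tip_reach is the distance from the TCP to the fingertips, in m); z points along the fingers, y is the line along which they close (so a half turn about z gives the same grasp; the last joint's range is limited). The gripper opens to 85 mm and grips with 20 to 120 N. Pads are 22 mm wide; open, the fingers measure 114 mm over their backs; the gripper's body (76 mm by 85 mm) begins 54 mm behind the grasp point. The pads swing forward as they close: fully open they stand 13 mm farther back than shut.
Start: joints at [-0.206, 0.181, 1.607, -0, 1.354, -0.206], TCP at [0.575, 0, 0.256] pointing down, gripper open.
Joint ranges: [-2.99, 2.99], [-0.89, 2.07], [0.3, 2.58], [-1.14, 4.28], [0, 2.63], [-3.12, 3.12]. Speed limits (rad/s): [2.57, 2.57, 3.01, 3.14, 3.14, 3.14].

### API

Orientations are given as a unit quaternion [w, x, y, z].
In Python, from bench import ctrl gives the robot as it stands.
- The arm moves only by the tool servo_tool, never from a script. Its argument "motion" is a list that holds one entry, the list of rows, each a list of 5 numbers: the shift along the tool's x, y, z in cm, then the turn about the tool's z in degrees, then the closure, from -1 (fully open) to 1 (shut). In form: [[[dx, dy, dz, twist, claw], ...]]. A call has 1 to 5 rows; each row is the pose to reach, as a shift and turn from the pose commanded when the call began, along the tool's axes at that moment; what a row does not reach only later rows make up. A row lasts 1/10 s, in which the tool goes at most 50 mm and 8.59 degrees, less where a joint would pass 70% of its speed; a pose out of reach is approached as far as the arm can. A call with a gripper value outside its range is refused whole. The fingers move at their own pace and stop on an object; the grip force is fixed at half the most. Time passes only in rows, so rows that repeat a pose let the fingers close. It gives the time, the measured TCP pose, the force, the opening and the grip force at its end, in the units of the state.
- ctrl.get_obs(): the state, without advancing time (a new reading comes with each control period).
- ctrl.camera(name): name is "scene" or "side" or "wrist"; returns a dict with "pixels" (480x640x3 uint8, red, green, blue), "depth" (480x640 float32, m along the optical axis (not along the pixel's ray), 0 where there is no reading), "fx", "fy", "cx", "cy" (pixels), "k1" (the pictures are not rectified: a ray, as slopes to the right and down, at radius r is drawn at 1 + k1 r^2 times it, then the intrinsics apply), "R" (3x3) and "t" (3): a world point X has camera coordinates R X + t; the wrist camera has in their place "hand_eye" (4x4, takes a point from camera to tool coordinates, whose origin is the TCP and whose axes are the flange's). Camera axes: x right, y down, z forward; pixel columns grow to the right and rows downward; lengths in m; the calibration is good to about 2 mm. A picture is of the moment at which its call begins: read the wrist's pose just before it.
- ctrl.hand_in(): hands the job in; it is judged then, once.
The state is a dict: "time_s": time; "q": joint angles; "dq": joint speeds; "joint_efforts": joint torques, N m; "eef_pos": TCP position; "eef_rot": TCP orientation; "wrist_force": force on the tool from outside, world axes, zero at the start; "torque": the same for the moment, N m; "opening": opening from 0.0 (shut) to 1.0 (fully open); "grasp_force": force on a finger pad.
Only numpy, scipy, OpenCV 4.12 (cv2) and the standard library are available. Lean on these libraries where they do the work, as an engineer would, in place of code of your own. Each camera call takes 0.05 s, during which the arm holds its last target. There are 200 camera calls.

### The job

Clear the three spent coin cells off the deck of the white battery box: with the fingertips, push them one at a time along the deck, through the narrow gate and down the drop slot behind it. Only push the cells, never lift them, since a metal finger gripping both faces shorts a cell. The timer's wider, grooved battery cover stays lying flat on the deck (a nudge does no harm), and the things round the box are left where they are.

Things in the scene. Friction and masses are not known exactly. Their poses are not given: they have to be found in the camera images.
- battery_box: White plastic collecting box for spent cells, 194 mm (x) by 260 mm (y) by 74 mm high, fixed to the table. Origin: on the table, under the middle of the sorting deck; +y points along the deck towards the gate, z up. The +y end, past the gate, holds the drop slot and the shut catch drawer.
- deck (a point): On the sorting deck above the box's origin, at deck height (58 mm over the table); box axes. The deck is a flat black rubber mat, x from -92 to +92 mm, y from -101 to +88 mm, enclosed by rims that rise 16 mm above it.
- gate (a point): Middle of the gate at deck height, where the deck ends and the slot begins (y = +88 mm from point deck); box axes. The gate is an opening 30 mm wide in the 16 mm high wall across the deck, with rounded posts 8 mm in diameter; the wall's deck-side face is flush with this edge.
- slot (a point): Middle of the mouth of the drop slot at deck height, 20 mm past the gate; box axes. The slot is 37 mm wide, 41 mm long, walled round, 50 mm deep, and widens below into a drawer chamber that reaches under the deck. A cell whose centre is pushed 5 mm or more past the gate edge tips and falls in; the finger need not pass the gate.
- cell0: Spent steel coin cell, a disc 24.5 mm in diameter and 7.7 mm thick, 10.5 g, lying flat on the deck at the start, smooth, slightly smaller cap on top; the three cells are alike. Origin: centre of its underside.
- cell1: Spent steel coin cell, a disc 24.5 mm in diameter and 7.7 mm thick, 10.5 g, lying flat on the deck at the start, smooth, slightly smaller cap on top; the three cells are alike. Origin: centre of its underside.
- cell2: Spent steel coin cell, a disc 24.5 mm in diameter and 7.7 mm thick, 10.5 g, lying flat on the deck at the start, smooth, slightly smaller cap on top; the three cells are alike. Origin: centre of its underside.
- cover: Battery cover of the timer, a white plastic disc 33 mm in diameter (36 mm over two small lugs) and 6 mm thick, with a coin groove across its top, too wide for the gate, lying flat on the deck at the start, among the cells (cells and cover swap places from run to run). Origin: centre of its underside.
- timer: Bystander: lab timer, white, 66x62x17 mm, lying beyond the box. Origin: centre of its underside.
- tape: Bystander: roll of tape lying flat, 96x95x25 mm, near the right-hand end of the box. Origin: centre of its underside.
- pen: Bystander: marker pen lying down, 135 mm long, 17 mm thick, on the robot's side of the box. Origin: centre of its underside.
- gauze: Bystander: flat gauze pack, 71x126x18 mm, beyond the slot end of the box. Origin: centre of its underside.

How it is judged:
By the outcome, as a careful person would: the job done as asked, in the order asked, and still so for the second after the job is handed in, with the robot touching nothing.
It also fails if it takes over 64 s, if anything falls off the work surface, if the arm or the gripper's body presses on something with over 40 N, if the wrist force passes 120 N, or if a joint passes its speed limit or range.

## Working session

There is one attempt and no reset: what is moved stays moved. The work goes in short steps, Python scripts to look and compute and a tool call to move; the robot and the scene stay as the last step left them, time stands still between calls to the robot, and variables do not carry over. Pictures are saved under pics/ and viewed, at most 10 in all, crops included, and the job is handed in when it is done.

Besides the shell and the picture viewer there is one more tool, called as a command line: name --argument value ..., lists and objects as JSON in quotes. servo_tool: Moves the arm, as the interface text tells. Its arguments: {"type":"object","properties":{"motion":{"type":"array"}},"required":["motion"]}

```bash
mkdir -p pics; ls; cat > h.py <<'E'
import numpy as np,cv2
from bench import ctrl
from scipy.spatial.transform import Rotation as Ro
def shot(n):
    o=ctrl.get_obs(); c=ctrl.camera(n)
    if n=="wrist":
        q=np.array(o["eef_rot"]); T=np.eye(4); T[:3,:3]=Ro.from_quat(q[[1,2,3,0]]).as_matrix(); T[:3,3]=o["eef_pos"]
        M=T@np.array(c["hand_eye"])
    else:
        R=np.array(c["R"]); M=np.eye(4); M[:3,:3]=R.T; M[:3,3]=-R.T@np.array(c["t"])
    c["M"]=M; c["img"]=c["pixels"][:,:,::-1].copy(); return c
def rays(c,uv):
    uv=np.atleast_2d(uv).astype(float)
    d=(uv-[c["cx"],c["cy"]])/[c["fx"],c["fy"]]; s=d.copy()
    for _ in range(20): s=d/(1+c["k1"]*(s**2).sum(1,keepdims=True))
    return s
def onplane(c,uv,z):
    s=rays(c,uv); d=np.c_[s,np.ones(len(s))]@c["M"][:3,:3].T; o=c["M"][:3,3]
    return o+d*((z-o[2])/d[:,2])[:,None]
def proj(c,P):
    P=np.atleast_2d(P); X=(P-c["M"][:3,3])@c["M"][:3,:3]; s=X[:,:2]/X[:,2:]
    s=s*(1+c["k1"]*(s**2).sum(1,keepdims=True)); return s*[c["fx"],c["fy"]]+[c["cx"],c["cy"]]
E
python3 - <<'E'
from h import *
for n in("scene","side","wrist"):
    c=shot(n); cv2.imwrite(f"pics/{n}0.png",c["img"]); print(n,c["M"].round(3).tolist(),c["fx"],c["k1"])
o=ctrl.get_obs();print(o["time_s"],o["eef_pos"],o["eef_rot"],o["wrist_force"],ctrl.tip_reach)
E
```

```text
pics
scene [[-0.729, -0.527, 0.437, 0.167], [-0.685, 0.551, -0.477, 0.501], [0.011, -0.647, -0.762, 0.802], [0.0, 0.0, 0.0, 1.0]] 557.8620191052752 0.04051716963502095
side [[-0.969, -0.161, 0.186, 0.417], [-0.246, 0.594, -0.766, 0.686], [0.013, -0.788, -0.615, 0.604], [0.0, 0.0, 0.0, 1.0]] 526.936865581373 -0.11110054689809493
wrist [[1.0, 0.001, -0.001, 0.574], [0.001, -0.954, -0.301, 0.077], [-0.001, 0.301, -0.954, 0.374], [0.0, 0.0, 0.0, 1.0]] 336.28832625758207 -0.01188734350467537
0.15 [5.74604109e-01 1.12194382e-04 2.55591386e-01] [-5.79976947e-04  7.07115059e-01  7.07098176e-01 -3.54654719e-04] [ 0.06620781  0.04430295 -0.16226895] 0.025
```

View pics/wrist0.png

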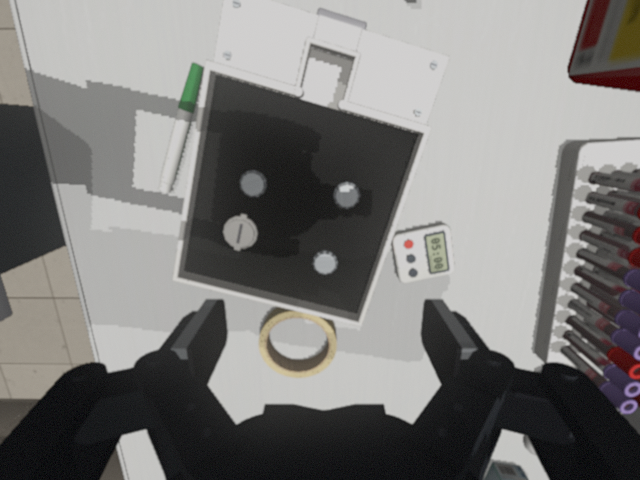

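View pics/scene0.png

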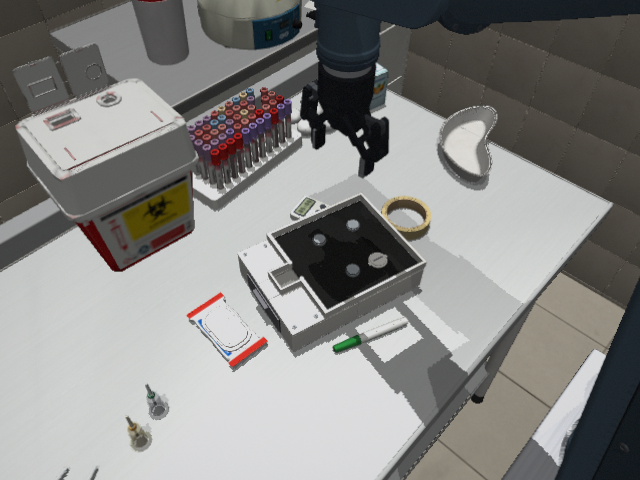

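View pics/side0.png

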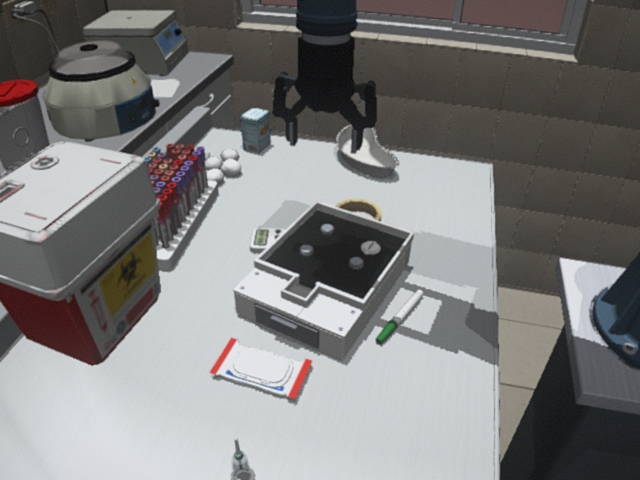

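The wrist view shows three grey cells at about (253,183), (347,194) and (325,263). The grooved cover is at (240,232) and the gate posts are at (302,95) and (343,105), with the gate up the image. The scene and side views agree, and the pen, tape, timer and gauze are all clear of the deck.

```bash
cat >> h.py <<'E'
def box(c):
    g=cv2.cvtColor(c["img"],cv2.COLOR_BGR2GRAY); m=(g<60).astype(np.uint8)
    m=cv2.morphologyEx(m,cv2.MORPH_OPEN,np.ones((5,5)))
    cs,_=cv2.findContours(m,cv2.RETR_EXTERNAL,cv2.CHAIN_APPROX_NONE); return cs
E
python3 - <<'E'
from h import *
c=shot("wrist")
pts=[p for p in box(c) if cv2.pointPolygonTest(p,(300,210),False)>0][0][:,0]
P=onplane(c,pts,.058)[:,:2]
r=cv2.minAreaRect((P*1000).astype(np.float32)); print("rect",r)
print("posts",onplane(c,[[302,95],[343,105]],.074).round(4).tolist())
g=cv2.cvtColor(c["img"],cv2.COLOR_BGR2GRAY)
for n in("wrist","scene","side"):
    c=shot(n); g=cv2.cvtColor(c["img"],cv2.COLOR_BGR2GRAY)
    hull=np.array(pts) if n=="wrist" else proj(c,np.c_[B,np.full(4,.058)])
    if n=="wrist": B=cv2.boxPoints(r)/1000
    mm=np.zeros_like(g); cv2.fillConvexPoly(mm,cv2.convexHull(hull.astype(np.int32)),255); mm=cv2.erode(mm,np.ones((9,9)))
    m=((g>75)&(mm>0)).astype(np.uint8)
    for k in cv2.findContours(m,cv2.RETR_EXTERNAL,cv2.CHAIN_APPROX_NONE)[0]:
        if cv2.contourArea(k)<60: continue
        (x,y),rr=cv2.minEnclosingCircle(k); u=cv2.moments(k); u=(u["m10"]/u["m00"],u["m01"]/u["m00"])
        print(n,np.round(u,1),cv2.contourArea(k),(onplane(c,u,.064)[0][:2]*1000).round(1))
E
```

```text
rect ((545.2579956054688, 9.148719787597656), (187.3988800048828, 183.6209716796875), 74.67900085449219)
posts [[0.5561, 0.1062, 0.074], [0.5901, 0.0984, 0.074]]
wrist [324.6 262.1] 435.5 [575.2 -46. ]
wrist [239.6 231.8] 919.5 [493.3 -14.8]
wrist [346.2 194.1] 466.5 [595.1  21.9]
wrist [252.1 183.2] 451.0 [508.3  31.8]
scene [352.4 268.7] 78.5 [508.   31.8]
scene [377.3 259.6] 223.0 [490.2 -12.4]
scene [318.9 238.7] 65.5 [593.8  22. ]
scene [352.3 224.1] 86.0 [574.3 -45.1]
side [355.9 260.7] 65.0 [508.8  32.3]
side [305.6 249.2] 82.5 [595.   24.6]
side [370.3 247.2] 189.5 [492.1  -9. ]
side [326.9 227.9] 81.5 [574.8 -43.2]
```

servo_tool --motion '[[[0,1,2,-8,0.76],[0,2,4,-16,0.76],[0,3,6,-24,0.76],[0,3.5,8,-32,0.76],[0,3.5,8,-32,0.76]]]'

```text
time_s: 0.85
eef_pos: [0.6084, 0.0003, 0.1729]
eef_rot: [-0.003, 0.484, 0.875, -0.001]
wrist_force: [-0.6, -0.7, 0.2]
opening: 0.142
grasp_force: 0.0
```

```bash
python3 - <<'E'
from h import *
c=shot("wrist"); cv2.imwrite("pics/w1.png",c["img"]); np.save("d1.npy",c["depth"])
o=ctrl.get_obs();print(o["time_s"],o["eef_pos"],o["eef_rot"],o["opening"])
# tool-frame points near the fingers
v,u=np.mgrid[0:480:1,0:640:1]; d=c["depth"]; s=rays(c,np.c_[u.ravel(),v.ravel()])
P=np.c_[s,np.ones(len(s))]*d.ravel()[:,None]; H=np.array(c["hand_eye"]); P=P@H[:3,:3].T+H[:3,3]
k=(d.ravel()>0)&(abs(P[:,0])<.05)&(abs(P[:,1])<.06)&(P[:,2]>-.03)&(P[:,2]<.06)
Q=P[k]*1000; print(k.sum(),Q[:,2].max())
for z in range(-30,60,4):
    q=Q[(Q[:,2]>=z)&(Q[:,2]<z+4)]
    if len(q)>5: print(z,len(q),q[:,0].min().round(1),q[:,0].max().round(1),np.percentile(q[:,1],[0,100]).round(1))
E
```

```text
0.9 [6.09022162e-01 2.12532360e-04 1.74743759e-01] [-1.70230005e-03  4.86088358e-01  8.73907827e-01 -5.64846424e-04] 0.1189539812122383
7952 21.642715831301036
-30 2090 -11.3 14.4 [-41.7  41.4]
-26 1486 -9.5 14.5 [-39.4  38.6]
-22 902 -8.0 14.4 [-36.6  34.7]
-18 312 -7.9 12.9 [-27.8  25.2]
-14 758 -11.0 11.6 [-14.9  13.6]
-10 295 -10.7 11.7 [-20.3  19.1]
-6 413 -10.0 11.6 [-20.1  19.2]
-2 365 1.7 11.6 [-20.2  19.1]
2 355 -10.8 11.4 [-20.2  19.3]
6 339 -4.1 11.4 [-20.1  19.1]
10 268 -10.8 11.3 [-20.2  19.2]
14 266 -11.4 11.4 [-19.2  18.2]
18 103 -0.7 11.2 [-18.3  16. ]
```

View pics/w1.png

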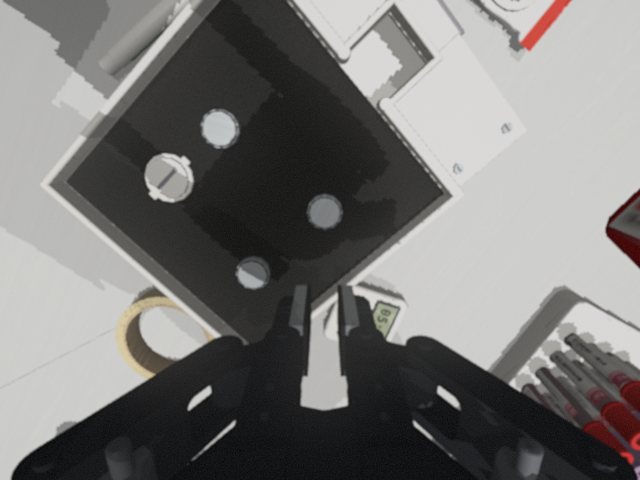

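The wrist view now shows B at (325,211), C at (252,272), A at (220,128) and the cover at (168,177). The gate posts are near (345,55) and (385,103). The fingers are about 10 mm apart, with the tips near (300,287) and (345,287).

```bash
cat >> h.py <<'E'
G=np.array([.5702,.1003]); Y=np.array([.2642,.9645]); X=np.array([.9645,-.2642]); O=G-.088*Y
def tob(p): p=np.asarray(p)[...,:2]-O; return np.stack([p@X,p@Y],-1)*1000
def tow(b): b=np.asarray(b)/1000; return O+b[...,:1]*X+b[...,1:]*Y
def blobs(c,thr=75):
    g=cv2.cvtColor(c["img"],cv2.COLOR_BGR2GRAY)
    k=np.array([[-88,-97],[88,-97],[88,84],[-88,84]]); h=proj(c,np.c_[tow(k),np.full(4,.06)])
    mm=np.zeros_like(g); cv2.fillConvexPoly(mm,h.astype(np.int32),255); out=[]
    for k in cv2.findContours(((g>thr)&(mm>0)).astype(np.uint8),cv2.RETR_EXTERNAL,cv2.CHAIN_APPROX_NONE)[0]:
        if cv2.contourArea(k)<50: continue
        x,y,w,hh=cv2.boundingRect(k); u=(x+w/2-.5,y+hh/2-.5); p=onplane(c,u,.064)[0][:2]
        out.append((np.round(u,0).tolist(),cv2.contourArea(k),(p*1000).round(1).tolist(),tob(p).round(1).tolist()))
    return out
E
python3 - <<'E'
from h import *
c=shot("wrist")
for b in blobs(c): print(b)
g=cv2.cvtColor(c["img"],cv2.COLOR_BGR2GRAY)
# sample box-x profile along y=+92 (wall middle) at z=.074 
for y in (90,92,94,96):
    xs=np.arange(-26,26.5,1); u=proj(c,np.c_[tow(np.c_[xs,0*xs+y]),0*xs+.074])
    print(y,[int(g[int(round(b)),int(round(a))]) if 0<=b<480 and 0<=a<640 else -1 for a,b in u])
cs=[p for p in box(c) if cv2.pointPolygonTest(p,(270,180),False)>0]
P=tob(onplane(c,cs[0][:,0],.058)); 
for y0,y1 in((-20,0),(20,40),(50,70)):
    q=P[(P[:,1]>y0)&(P[:,1]<y1)]; print(y0,np.median(q[q[:,0]<-60,0]),np.median(q[q[:,0]>60,0]))
for x0,x1 in((-80,-50),(-50,-25),(30,50),(50,80)):
    q=P[(P[:,0]>x0)&(P[:,0]<x1)&(P[:,1]>70)]; print(x0,np.median(q[:,1]))
E
```

```text
([302.0, 296.0], 145.5, [616.1, -44.2], [82.4, -39.3])
([251.0, 274.0], 619.5, [574.7, -47.8], [43.5, -53.7])
([323.0, 210.0], 838.5, [594.5, 21.4], [44.2, 18.3])
([168.0, 176.0], 1940.5, [493.4, -14.5], [-43.8, -43.0])
([218.0, 128.0], 1146.5, [508.1, 31.8], [-41.8, 5.5])
90 [216, 215, 216, 213, 213, 215, 216, 216, 214, 203, 162, 113, 179, 212, 216, 215, 216, 216, 215, 216, 215, 216, 215, 216, 216, 216, 216, 216, 215, 215, 216, 217, 216, 216, 217, 212, 188, 175, 176, 176, 151, 129, 188, 214, 218, 217, 216, 211, 213, 217, 217, 217, 216]
92 [216, 216, 215, 214, 214, 216, 215, 216, 216, 216, 194, 150, 203, 216, 215, 216, 215, 215, 215, 215, 216, 215, 216, 216, 215, 215, 215, 216, 215, 216, 216, 216, 216, 216, 214, 182, 173, 174, 175, 174, 173, 164, 211, 218, 216, 216, 215, 216, 213, 216, 217, 216, 215]
94 [215, 216, 216, 214, 212, 215, 216, 216, 216, 203, 195, 211, 216, 216, 217, 216, 216, 216, 216, 216, 216, 216, 216, 216, 216, 216, 215, 216, 216, 216, 216, 216, 216, 215, 212, 206, 196, 175, 174, 175, 175, 169, 184, 217, 217, 216, 216, 215, 213, 215, 217, 217, 216]
96 [214, 212, 215, 202, 203, 216, 216, 195, 146, 145, 208, 217, 216, 216, 216, 216, 216, 215, 216, 216, 216, 216, 216, 216, 216, 216, 215, 216, 216, 216, 216, 216, 216, 217, 217, 197, 178, 176, 175, 176, 175, 174, 173, 170, 175, 212, 217, 216, 203, 210, 214, 215, 214]
-20 -91.7320310033815 165.49524772114964
20 -91.83769317310924 265.7356232241377
50 -89.8070300750702 328.59523308273697
-80 84.89161751402031
-50 87.01198415279164
30 86.95005121575775
50 86.35058487032022
```

servo_tool --motion '[[[-0.1,-0.1,4,0,0.76],[-0.1,-0.1,7,0,0.76],[-0.1,-0.1,8.4,0,0.76],[-0.1,-0.1,9,0,0.76],[-0.1,-0.1,9,0,0.76]]]'

```text
time_s: 1.45
eef_pos: [0.6101, -0.0014, 0.087]
eef_rot: [0.0, 0.485, 0.874, 0.0]
wrist_force: [-0.2, -0.1, -0.1]
opening: 0.12
grasp_force: 0.0
```

servo_tool --motion '[[[0.6,0,0,0,0.76],[1.5,0,0,0,0.76],[2.5,0,0,0,0.76],[3.5,0,0,0,0.76],[4.3,0,0,0,0.76]]]'

```text
time_s: 1.95
eef_pos: [0.5872, 0.0358, 0.0873]
eef_rot: [0.001, 0.485, 0.875, 0.0]
wrist_force: [0.8, -2.2, 3.9]
opening: 0.122
grasp_force: 2.0
```

```bash
python3 - <<'E'
from h import *
c=shot("wrist"); cv2.imwrite("pics/w2.png",c["img"])
o=ctrl.get_obs();print(o["time_s"],o["eef_pos"],tob(o["eef_pos"]),o["wrist_force"])
E
```

```text
2.0 [0.58660184 0.03669045 0.0871682 ] [32.62521545 30.98739961] [ 0.53638878 -1.23355237  4.06308254]
```

View pics/w2.png

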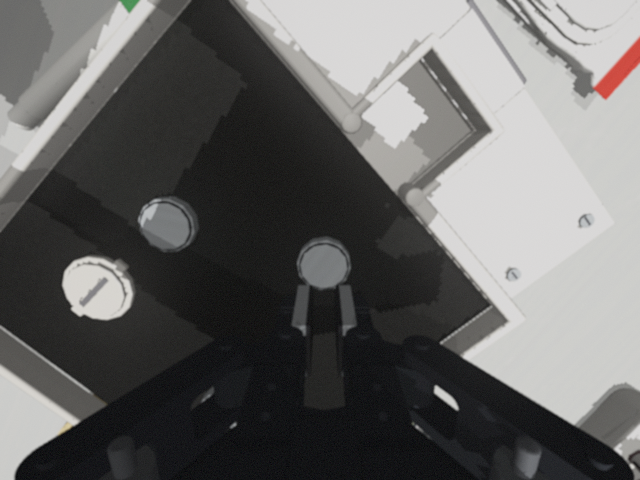

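The cell at (323,263) sits square against both fingertips, and the gate posts are at (352,120) and (415,195). I'll check how far ahead of the TCP it lies and whether the upward force is still there.

```bash
python3 - <<'E'
from h import *
c=shot("wrist")
for b in blobs(c): print(b)
o=ctrl.get_obs(); p=o["eef_pos"]; a=Ro.from_quat(np.array(o["eef_rot"])[[1,2,3,0]]).as_matrix()
print(p,a[:,0],o["wrist_force"],o["torque"])
k=onplane(c,[323,263],.0657)[0]; print("cell tool",(a.T@(k-p)*1000),tob(k))
d=c["depth"]; print(d[255:270,323],d[295:300,300])
E
```

```text
([347.0, 310.0], 377.0, [597.5, 39.4], [42.4, 36.5])
([300.0, 310.0], 353.5, [578.8, 27.7], [27.5, 20.3])
([98.0, 290.0], 3700.5, [493.5, -13.2], [-44.0, -41.8])
([324.0, 264.0], 1964.0, [575.5, 53.6], [17.4, 44.3])
([166.0, 226.0], 2159.5, [507.7, 32.1], [-42.3, 5.7])
[0.58683605 0.03617921 0.08704903] [-5.30963960e-01  8.47394161e-01 -6.39865758e-04] [ 0.85294402 -0.85734392  3.87092969] [ 0.01406903 -0.12685139 -0.01974686]
cell tool [21.70162818 -0.62704813 21.33457306] [16.61285783 44.79276003]
[0.14920491 0.1486664  0.14829364 0.14881878 0.14744872 0.14849454
 0.1490945  0.14904325 0.14901988 0.14909807 0.15025023 0.14920232
 0.14987071 0.15014485 0.15161161] [0.14367342 0.14167419 0.1407557  0.14138196 0.13921224]
```

servo_tool --motion '[[[-0.4,0,0,0,0.76],[-0.6,0,0,0,0.76],[-0.6,0,0,0,0.76]]]'

```text
time_s: 2.35
eef_pos: [0.5899, 0.0295, 0.0857]
eef_rot: [-0.001, 0.485, 0.874, -0.0]
wrist_force: [-0.6, 0.1, -1.1]
opening: 0.119
grasp_force: 0.0
```

servo_tool --motion '[[[0,0,0.1,0,0.76],[0,0,0.1,0,0.76]]]'

```text
time_s: 2.55
eef_pos: [0.5898, 0.0299, 0.0847]
eef_rot: [-0.001, 0.485, 0.875, -0.0]
wrist_force: [0.1, 0.1, 0.1]
opening: 0.118
grasp_force: 0.0
```

servo_tool --motion '[[[0,0,0.2,0,0.76],[0,0,0.3,0,0.76],[0,0,0.3,0,0.76]]]'

```text
time_s: 2.85
eef_pos: [0.5902, 0.03, 0.0833]
eef_rot: [0.0, 0.485, 0.875, -0.0]
wrist_force: [-3.4, -0.5, 8.6]
opening: 0.118
grasp_force: 4.6
```

servo_tool --motion '[[[0,0,-0.3,0,0.76],[0.6,0,-0.3,0,0.76],[1.4,0,-0.3,0,0.76],[2.2,0,-0.3,0,0.76],[2.9,0,-0.3,0,0.76]]]'

```text
time_s: 3.35
eef_pos: [0.5739, 0.0555, 0.085]
eef_rot: [-0.0, 0.485, 0.875, -0.0]
wrist_force: [-0.5, 0.8, -1.1]
opening: 0.121
grasp_force: 0.0
```

```bash
cat >> h.py <<'E'
def st():
    c=shot("wrist"); o=ctrl.get_obs(); p=np.array(o["eef_pos"]); a=Ro.from_quat(np.array(o["eef_rot"])[[1,2,3,0]]).as_matrix()
    print(round(o["time_s"],2),"tcp",(p*1000).round(1),"box",tob(p).round(1),"ang",np.degrees(np.arctan2(a[1,0],a[0,0])).round(1),np.round(o["wrist_force"],1))
    for b in blobs(c):
        w=np.array([*b[2],64])/1000; print(b[0],b[1],"world",b[2],"box",b[3],"tool",(a.T@(w-p)*1000).round(1)[:2])
    return c
E
python3 -c "
from h import *
st()"
```

```text
3.4 tcp [573.3  56.3  84.9] box [14.6 46.4] ang 122.1 [-1.4  0.2 -0.4]
[107.0, 334.0] 3364.5 world [493.3, -12.8] box [-44.3, -41.4] tool [ -16.1 -104.5]
[347.0, 310.0] 388.0 world [584.0, 59.2] box [24.2, 52.0] tool [-3.3 10.6]
[300.0, 310.0] 321.0 world [565.6, 47.7] box [9.5, 36.0] tool [ -3.2 -11.1]
[172.0, 279.0] 1467.5 world [507.9, 30.1] box [-41.5, 3.9] tool [ 12.5 -69.4]
[179.0, 264.0] 85.5 world [507.8, 38.7] box [-43.9, 12.0] tool [ 19.8 -64.9]
[324.0, 261.0] 2051.5 world [561.9, 74.3] box [-1.1, 60.7] tool [21.3 -0.1]
```

servo_tool --motion '[[[-0.08,-0.31,0,8,0.76],[0,-0.62,0,16,0.76],[0.09,-0.92,0,24,0.76],[0.24,-1.19,0,32,0.76],[0.43,-1.45,0,40,0.76]]]'

```text
time_s: 3.9
eef_pos: [0.5598, 0.0508, 0.0852]
eef_rot: [-0.0, 0.757, 0.654, -0.0]
wrist_force: [-0.4, 0.3, -0.6]
opening: 0.118
grasp_force: 0.0
```

servo_tool --motion '[[[0,-0.3,0,7.4,0.76],[0,-0.3,0,7.4,0.76]]]'

```text
time_s: 4.1
eef_pos: [0.5567, 0.0513, 0.0851]
eef_rot: [-0.0, 0.796, 0.606, -0.0]
wrist_force: [0.7, -0.0, 0.1]
opening: 0.12
grasp_force: 0.0
```

```bash
python3 -c "
from h import *
st()"
```

```text
4.15 tcp [557.   51.2  85.2] box [ 0.2 37.2] ang 74.8 [ 0.  -0.1  0.1]
[320.0, 256.0] 2104.5 world [561.5, 75.2] box [-1.7, 61.5] tool [24.3 -1.9]
```

servo_tool --motion '[[[0.2,-0.15,0,0,0.76],[0.9,-0.1,0,0,0.76],[1.8,0,0,0,0.76],[2.7,0,0,0,0.76],[3.7,0,0,0,0.76]]]'

```text
time_s: 4.65
eef_pos: [0.5673, 0.0876, 0.0853]
eef_rot: [0.0, 0.795, 0.606, 0.0]
wrist_force: [-0.5, -0.3, 0.0]
opening: 0.123
grasp_force: 0.0
```

```bash
python3 -c "
from h import *
c=st();cv2.imwrite('pics/w3.png',c['img'])"
```

```text
4.7 tcp [567.6  88.9  85.4] box [ 0.5 76.3] ang 74.7 [0.8 1.  0.3]
[434.0, 286.0] 875.0 world [618.5, 83.3] box [51.1, 84.4] tool [ 8.  50.6]
[210.0, 286.0] 757.0 world [519.7, 110.4] box [-51.4, 84.4] tool [  8.  -51.8]
```

View pics/w3.png

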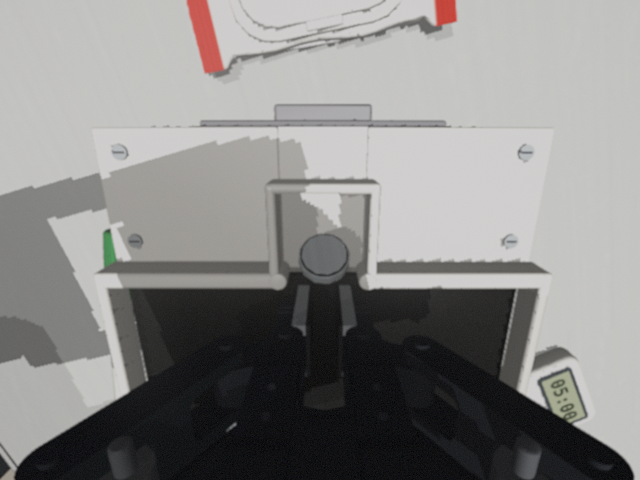

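The cell is centred in the gate at (323,257), past the posts at (280,282) and (368,282). I'll check whether it has dropped.

```bash
python3 -c "
from h import *
c=st();d=c['depth'];cv2.imwrite('pics/w4.png',c['img'])
print(tob(onplane(c,[323,257],.0657)[0]), abs(c['img'].astype(int)-cv2.imread('pics/w3.png')).max(), d[257,323],d[215,320])
s=rays(c,[323,257])[0];P=c['M'][:3,:3]@(np.array([*s,1])*d[257,323])+c['M'][:3,3];print(P,tob(P))
"
```

```text
4.75 tcp [567.3  88.2  85.3] box [ 0.4 75.6] ang 74.7 [ 0.3  0.7 -0.8]
[434.0, 288.0] 888.0 world [618.4, 83.7] box [50.8, 84.7] tool [ 9.1 50.4]
[212.0, 288.0] 780.5 world [520.0, 110.6] box [-51.2, 84.7] tool [  9.1 -51.6]
[-6.16689643e-02  1.00772090e+02] 144 0.20901063 0.20019716
[0.56766309 0.09163789 0.00805917] [-0.15831573 78.98059111]
```

Cell B has dropped: depth at its pixel now reads 8 mm above the table. Next is cell C.

servo_tool --motion '[[[-0.5,0,-3,0,0.76],[-4.5,1.3,-6,-7,0.76],[-8.5,2.8,-6,-14,0.76],[-12.5,4.2,-6,-21.3,0.76],[-15.2,5.2,-6,-21.3,0.76]]]'

```text
time_s: 5.25
eef_pos: [0.577, -0.0763, 0.1459]
eef_rot: [0.001, 0.669, 0.744, -0.0]
wrist_force: [-0.1, -0.6, -0.3]
opening: 0.12
grasp_force: 0.0
```

servo_tool --motion '[[[0,0,0,0,0.76]]]'

```text
time_s: 5.35
eef_pos: [0.5772, -0.0775, 0.1456]
eef_rot: [0.001, 0.671, 0.741, -0.0]
wrist_force: [-0.3, 0.3, -0.4]
opening: 0.119
grasp_force: 0.0
```

```bash
python3 -c "
from h import *
c=st();cv2.imwrite('pics/w5.png',c['img'])"
```

```text
5.4 tcp [576.8 -75.5 145.3] box [ 52.8 -79.8] ang 95.7 [-0.1  0.3 -0.5]
[326.0, 210.0] 1174.5 world [574.9, -45.9] box [43.1, -51.7] tool [29.6  1. ]
[190.0, 144.0] 2816.0 world [493.3, -15.3] box [-43.6, -43.8] tool [ 68.2 -77.1]
[216.0, 56.0] 1860.5 world [508.5, 32.0] box [-41.5, 5.9] tool [113.7 -57.3]
```

servo_tool --motion '[[[0.3,0.1,3,0,0.76],[0.3,0.1,5,0,0.76],[0.3,0.1,6,0,0.76],[0.3,0.1,6,0,0.76]]]'

```text
time_s: 5.8
eef_pos: [0.577, -0.0692, 0.0847]
eef_rot: [-0.001, 0.669, 0.743, -0.0]
wrist_force: [-1.1, -0.3, 0.4]
opening: 0.12
grasp_force: 0.0
```

servo_tool --motion '[[[0.5,0,0,0,0.76],[1.4,0,0,0,0.76],[2.4,0,0,0,0.76],[3.4,0,0,0,0.76],[4.4,0,0,0,0.76]]]'

```text
time_s: 6.3
eef_pos: [0.5728, -0.0256, 0.0854]
eef_rot: [0.0, 0.67, 0.743, 0.0]
wrist_force: [0.1, 0.5, 0.2]
opening: 0.122
grasp_force: 0.1
```

```bash
python3 -c "
from h import *
st()"
```

```text
6.35 tcp [572.5 -24.3  85.3] box [ 35.1 -31.5] ang 96.0 [ 0.4  0.7 -0.9]
[300.0, 310.0] 301.5 world [562.0, -29.7] box [26.4, -39.5] tool [ -4.3 -11. ]
[346.0, 310.0] 303.0 world [583.2, -27.2] box [46.2, -31.6] tool [-4.1 10.4]
[324.0, 261.0] 2021.0 world [570.4, -3.8] box [27.7, -12.4] tool [20.5  0.1]
[152.0, 265.0] 3992.5 world [493.8, -13.8] box [-43.6, -42.2] tool [ 18.6 -77.1]
[182.0, 166.0] 2688.0 world [508.0, 31.8] box [-41.9, 5.5] tool [ 62.4 -58.3]
```

servo_tool --motion '[[[1,0,0,0,0.76],[2,0,0,0,0.76],[3,0,0,0,0.76],[4,0,0,0,0.76],[5,0,0,0,0.76]]]'

```text
time_s: 6.85
eef_pos: [0.5677, 0.0238, 0.0853]
eef_rot: [-0.0, 0.67, 0.743, 0.0]
wrist_force: [0.4, -0.1, 0.4]
opening: 0.12
grasp_force: 0.1
```

servo_tool --motion '[[[0.9,0,0,0,0.76],[1.8,0,0,0,0.76],[2.5,0,0,0,0.76]]]'

```text
time_s: 7.15
eef_pos: [0.5651, 0.0486, 0.0853]
eef_rot: [-0.0, 0.67, 0.743, 0.0]
wrist_force: [1.0, -0.0, -0.5]
opening: 0.116
grasp_force: 0.1
```

```bash
python3 -c "
from h import *
st()"
```

```text
7.2 tcp [564.9  49.4  85.2] box [ 8.3 37.5] ang 95.9 [ 0.3  0.8 -0.2]
[198.0, 401.0] 143.5 world [505.9, -13.5] box [-32.0, -38.7] tool [-56.5 -65.2]
[202.0, 325.0] 1326.0 world [508.5, 32.0] box [-41.4, 5.9] tool [-11.5 -57.9]
[346.0, 310.0] 323.0 world [575.7, 47.2] box [19.3, 38.2] tool [-3.3 10.5]
[300.0, 310.0] 352.0 world [554.0, 44.9] box [-1.0, 30.3] tool [ -3.4 -11.3]
[324.0, 261.0] 2036.5 world [562.6, 70.5] box [0.6, 57.3] tool [21.2 -0.1]
```

servo_tool --motion '[[[-0.08,-0.27,0,7,0.76],[-0.03,-0.54,0,14,0.76],[0.05,-0.81,0,21.2,0.76],[0.05,-0.81,0,21.2,0.76]]]'

```text
time_s: 7.6
eef_pos: [0.5568, 0.0475, 0.0852]
eef_rot: [-0.0, 0.795, 0.606, -0.0]
wrist_force: [-0.8, -0.7, -0.1]
opening: 0.116
grasp_force: 0.0
```

```bash
python3 -c "
from h import *
st()"
```

```text
7.65 tcp [557.1  47.4  85.3] box [ 1.3 33.5] ang 74.8 [-0.5  0.2 -0.4]
[322.0, 255.0] 2112.5 world [562.4, 71.6] box [0.1, 58.3] tool [24.8 -1.2]
```

servo_tool --motion '[[[0.2,-0.1,0,0,0.76],[1.2,-0.1,0,0,0.76],[2.2,-0.1,0,0,0.76],[3.2,-0.1,0,0,0.76],[4.2,-0.1,0,0,0.76]]]'

```text
time_s: 8.15
eef_pos: [0.5675, 0.0894, 0.0853]
eef_rot: [-0.0, 0.795, 0.607, 0.0]
wrist_force: [0.5, -0.4, 0.3]
opening: 0.121
grasp_force: 0.0
```

```bash
cat >> h.py <<'E'
def slot(c):
    u=np.array([[x,y] for x in range(-12,13,4) for y in (92,98,104,110,116,122)]); px=proj(c,np.c_[tow(u),np.full(len(u),.058)])
    s=rays(c,px); d=np.array([c["depth"][int(b),int(a)] if 0<=b<480 and 0<=a<640 else 0 for a,b in px])
    P=(np.c_[s,np.ones(len(s))]*d[:,None])@c["M"][:3,:3].T+c["M"][:3,3]; print("slot z mm",(P[:,2]*1000).round().astype(int).reshape(-1,6).tolist())
E
python3 -c "
from h import *
import time
c=st();slot(c);slot(shot('wrist'))"
```

```text
8.2 tcp [567.8  90.6  85.4] box [ 0.2 78. ] ang 74.8 [-0.4  1.7  0.3]
[434.0, 290.0] 798.5 world [618.4, 83.5] box [50.9, 84.5] tool [ 6.4 50.7]
[212.0, 290.0] 772.0 world [519.7, 110.6] box [-51.4, 84.6] tool [  6.7 -51.6]
slot z mm [[9, 9, 8, 9, 8, 9], [57, 57, 49, 9, 8, 16], [59, 58, 48, 9, 17, 16], [60, 58, 49, 8, 16, 16], [60, 58, 49, 8, 16, 16], [56, 56, 49, 9, 9, 17], [8, 9, 10, 10, 8, 9]]
slot z mm [[10, 9, 9, 10, 9, 9], [9, 8, 9, 24, 9, 17], [10, 204, 19, 24, 23, 16], [8, 10, 20, 24, 25, 18], [9, 8, 19, 25, 24, 17], [9, 10, 8, 26, 7, 16], [9, 10, 9, 9, 10, 9]]
```

C has dropped too. Next is A: I'll push it toward +x at 70° first, which keeps the fingers clear of the cover.

servo_tool --motion '[[[-0.8,0,-3,0,0.76],[-2,-1.5,-6,8,0.76],[-4,-3,-6,16,0.76],[-6,-5,-6,24,0.76],[-8.1,-6.6,-6,32,0.76]]]'

```text
time_s: 8.75
eef_pos: [0.4811, 0.0272, 0.1454]
eef_rot: [0.0, 0.932, 0.362, 0.0]
wrist_force: [-0.5, -0.3, 0.7]
opening: 0.12
grasp_force: 0.0
```

servo_tool --motion '[[[0,0,0,8,0.76],[0,0,0,16,0.76],[0,0,0,24,0.76],[0,0,0,32,0.76],[0,0,0,38,0.76]]]'

```text
time_s: 9.25
eef_pos: [0.4821, 0.0274, 0.1453]
eef_rot: [0.0, 0.999, 0.038, 0.0]
wrist_force: [0.5, 0.8, 0.2]
opening: 0.122
grasp_force: 0.0
```

servo_tool --motion '[[[0,0,0,0,0.76]]]'

```text
time_s: 9.35
eef_pos: [0.4822, 0.0275, 0.1453]
eef_rot: [0.0, 0.999, 0.041, 0.0]
wrist_force: [-0.7, -0.6, -0.2]
opening: 0.122
grasp_force: 0.0
```

```bash
python3 -c "
from h import *
c=st()"
```

```text
9.4 tcp [482.2  27.4 145.3] box [-65.6  -5.5] ang 4.8 [-0.5  0.   0.3]
[392.0, 246.0] 2137.5 world [494.1, -14.8] box [-43.0, -43.1] tool [ 8.3 43.1]
[320.0, 218.0] 1196.0 world [508.8, 31.7] box [-41.1, 5.6] tool [26.9 -2. ]
```

servo_tool --motion '[[[0,-0.2,3,0,0.76],[0,-0.2,5,0,0.76],[0,-0.2,6,0,0.76],[0,-0.2,6,0,0.76]]]'

```text
time_s: 9.8
eef_pos: [0.4817, 0.0295, 0.0846]
eef_rot: [-0.0, 0.999, 0.042, -0.001]
wrist_force: [0.5, -0.4, 0.5]
opening: 0.12
grasp_force: 0.0
```

servo_tool --motion '[[[0.5,0,0,0,0.76],[1.4,0,0,0,0.76],[2.4,0,0,0,0.76],[3.4,0,0,0,0.76],[4.4,0,0,0,0.76]]]'

```text
time_s: 10.3
eef_pos: [0.5272, 0.0331, 0.0855]
eef_rot: [0.0, 0.999, 0.041, 0.0]
wrist_force: [0.3, 0.4, -0.3]
opening: 0.122
grasp_force: 0.1
```

```bash
python3 -c "
from h import *
c=st()"
```

```text
10.35 tcp [528.7  33.   85.9] box [-22.3  12.1] ang 4.7 [ 0.2 -1.7  0.2]
[324.0, 260.0] 2020.0 world [549.5, 34.6] box [-2.6, 19.2] tool [20.8  0.1]
```

servo_tool --motion '[[[0.25,0,0,0,0.76],[0.17,0.31,0,-8,0.76],[0.24,0.61,0,-16,0.76],[0.34,0.91,0,-24,0.76],[0.49,1.18,0,-32,0.76]]]'

```text
time_s: 10.85
eef_pos: [0.5314, 0.0217, 0.0851]
eef_rot: [-0.0, 0.948, 0.318, -0.0]
wrist_force: [-0.8, -0.2, 0.0]
opening: 0.121
grasp_force: 0.0
```

servo_tool --motion '[[[0.02,0.31,0,-8,0.76],[0.09,0.61,0,-16,0.76],[0.19,0.91,0,-24,0.76],[0.34,1.18,0,-32,0.76],[0.47,1.37,0,-38,0.76]]]'

```text
time_s: 11.35
eef_pos: [0.5435, 0.0135, 0.0851]
eef_rot: [-0.0, 0.793, 0.609, -0.0]
wrist_force: [0.2, 0.1, 0.2]
opening: 0.121
grasp_force: 0.0
```

```bash
python3 -c "
from h import *
c=st()"
```

```text
11.4 tcp [543.8  13.4  85.2] box [-2.5 -2.8] ang 75.2 [-0.6  0.   0.1]
[328.0, 260.0] 2070.0 world [551.0, 35.0] box [-1.2, 19.9] tool [22.7  1.4]
```

servo_tool --motion '[[[0.1,0.15,0,0,0.76],[1,0.15,0,0,0.76],[2,0.2,0,0,0.76],[3,0.25,0,0,0.76],[4,0.25,0,0,0.76]]]'

```text
time_s: 11.9
eef_pos: [0.5569, 0.0527, 0.0853]
eef_rot: [-0.0, 0.795, 0.607, 0.0]
wrist_force: [0.4, 0.1, 0.2]
opening: 0.115
grasp_force: 0.0
```

```bash
python3 -c "
from h import *
c=st()"
```

```text
11.95 tcp [557.1  53.9  85.4] box [-0.3 39.8] ang 74.7 [ 0.4  0.6 -0.4]
[324.0, 260.0] 2044.5 world [562.6, 74.1] box [-0.4, 60.7] tool [20.9 -0. ]
```

servo_tool --motion '[[[0.9,0,0,0,0.76],[1.8,0,0,0,0.76],[2.8,0,0,0,0.76],[3.8,0,0,0,0.76],[3.8,0,0,0,0.76]]]'

```text
time_s: 12.45
eef_pos: [0.567, 0.0895, 0.0853]
eef_rot: [0.0, 0.795, 0.607, 0.0]
wrist_force: [-0.1, -0.2, -0.3]
opening: 0.122
grasp_force: 0.0
```

```bash
python3 -c "
from h import *
c=st();slot(c)"
```

```text
12.5 tcp [566.8  88.8  85.2] box [-0.3 76. ] ang 74.8 [ 0.2 -0.7  0.2]
[436.0, 290.0] 896.5 world [618.3, 83.6] box [50.8, 84.7] tool [ 8.5 51.1]
[213.0, 290.0] 757.0 world [519.8, 110.4] box [-51.2, 84.5] tool [  8.5 -51. ]
slot z mm [[9, 8, 9, 9, 8, 10], [8, 18, 20, 30, 29, 17], [10, 18, 19, 32, 29, 27], [9, 18, 20, 30, 29, 28], [8, 18, 21, 30, 29, 28], [9, 9, 20, 30, 30, 16], [10, 9, 10, 9, 9, 10]]
```

Cell A has dropped too. I'll retreat upward and take a final look.

servo_tool --motion '[[[-0.8,0,-2,0,0.76],[-2,0,-6,0,0.76],[-4,0,-10,0,0.76],[-6,0,-14,0,0.76],[-8,0,-16,0,0.76]]]'

```text
time_s: 13.0
eef_pos: [0.5467, 0.0097, 0.2494]
eef_rot: [0.002, 0.795, 0.607, 0.002]
wrist_force: [0.5, -1.0, 0.4]
opening: 0.117
grasp_force: 0.0
```

servo_tool --motion '[[[0,0,0,0,0.76],[0,0,0,0,0.76],[0,0,0,0,0.76]]]'

```text
time_s: 13.3
eef_pos: [0.5447, 0.0115, 0.2436]
eef_rot: [-0.001, 0.795, 0.607, -0.001]
wrist_force: [-0.0, -0.0, -0.4]
opening: 0.119
grasp_force: 0.0
```

```bash
python3 -c "
from h import *
c=st();slot(c);cv2.imwrite('pics/w6.png',c['img'])"
```

```text
13.35 tcp [544.7  11.7 243.4] box [-1.2 -4.2] ang 74.7 [-0.4 -0.1 -0.6]
[346.0, 296.0] 107.0 world [544.4, -68.3] box [19.7, -81.4] tool [-77.2  21.4]
[302.0, 296.0] 161.0 world [502.5, -57.5] box [-23.6, -82.1] tool [-77.9 -21.9]
[280.0, 260.0] 935.0 world [493.2, -15.1] box [-43.8, -43.6] tool [-39.4 -42.1]
slot z mm [[8, 9, 9, 9, 11, 8], [22, 29, 29, 25, 11, 8], [21, 31, 29, 26, 16, 8], [20, 32, 27, 27, 18, 9], [20, 31, 26, 26, 17, 9], [21, 25, 28, 27, 8, 9], [8, 10, 9, 8, 9, 8]]
```

View pics/w6.png

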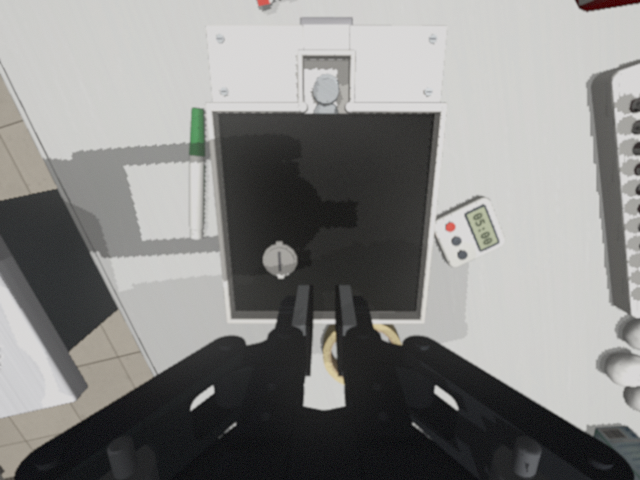

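The deck is empty apart from the cover, lying flat at (280,260). The cells are stacked down the slot at (325,90), with the pile's top about 25 mm below deck level. The pen, timer and tape look undisturbed.

```bash
python3 -c "
from bench import ctrl
print(ctrl.hand_in())"
```

```text
the job is handed in; nothing more can be done
None
```

All three cells were pushed one at a time through the gate and down the slot, the cover still lies flat where it was, the pen, timer and tape look undisturbed (the gauze was out of the last picture, but the arm never went near it), and the job was handed in after about 13 s of the 64 s allowed.

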